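# Slide the sample carrier from the dosing stand into the electrode station

## Robot

A 6-joint arm with a two-finger parallel gripper is mounted at the origin on a cart in front of the work surface, level with it; the furniture and walls round the work are solid. World frame = base frame: x ahead of the robot, y to its left, z up, the work surface at z = 0. Lengths are in m, angles in rad, forces in N, time in s.
With the tool pointing down it reaches from about 0.3 to 0.875 m from the base axis. Payload 6.4 kg.
Tool frame: the origin (TCP) lies midway between the tips of the shut fingers; the grasp point (between the pads) lies r.grip_point_offset behind it (r.grip_point_offset is the distance from the TCP to the grasp point, in m); z points along the fingers, y is the line along which they close (so a half turn about z gives the same grasp; the last joint's range is limited). The gripper opens to 85 mm and grips with 20 to 120 N. Pads are 22 mm wide; open, the fingers measure 114 mm over their backs; the gripper's body (76 mm by 85 mm) begins 54 mm behind the grasp point. The pads swing forward as they close: fully open they stand 13 mm farther back than shut.
Start: joints at [0.928, 0.181, 1.607, -0, 1.354, -0.206], TCP at [0.243, 0.521, 0.231] pointing down, gripper open.
Joint ranges: [-2.99, 2.99], [-0.89, 2.07], [0.3, 2.58], [-1.14, 4.28], [0, 2.63], [-3.12, 3.12]. Speed limits (rad/s): [2.57, 2.57, 3.01, 3.14, 3.14, 3.14].

## Interface

Orientations are given as [roll, pitch, yaw] about the fixed x, y, z axes, in that order (R = Rz(yaw) Ry(pitch) Rx(roll)).
In Python, from workcell import r gives the robot as it stands. The module is installed in compiled form; this text tells all that it offers.
- The arm moves only by the shell command python3 -m creep 'ROWS' [FORCE]. ROWS is JSON, a list of rows, each an object of numbers: "x", "y", "z": the shift along the tool's x, y, z each as a share of 50 mm, from -1 to 1; "wx", "wy", "wz": the turn, a rotation vector about the tool's x, y, z each as a share of 10 degrees, from -1 to 1; "jaw": the closure, from -1 (fully open) to 1 (shut), so that 0 is half open. In form: [{"x": .., "y": .., "z": .., "wx": .., "wy": .., "wz": .., "jaw": ..}, ...]. A call has 1 to 10 rows; each row shifts and turns the commanded pose from where the row before left it, along the tool's axes as they then stand; what a row does not reach is not made up. A row lasts 1/8 s, in which the tool goes at most 62.5 mm and 10.7 degrees, less where a joint would pass 70% of its speed; a pose out of reach is approached as far as the arm can. A call with a number of a shift or a turn outside -1 to 1 is refused whole. A call with a gripper value outside its range is refused whole. The fingers move at their own pace and stop on an object; FORCE is the grip in N (left out, the last holds). Time passes only in rows, so rows that do not move let the fingers close. It gives the time, the measured TCP pose, the force, the opening and the grip force at its end, in the units of the state.
- r.get_state(): the state, without advancing time (a new reading comes with each control period).
- r.snapshot(name): name is "scene" or "side" or "wrist"; returns the picture (480x640x3 uint8, red, green, blue); there is no depth.
- r.camera_model(name): a dict with "intrinsics" (3x3 intrinsics, pixels), "world_to_cam" (4x4, takes a point from world to camera coordinates); the wrist camera has in their place "hand_eye" (4x4, takes a point from camera to tool coordinates, whose origin is the TCP and whose axes are the flange's). Camera axes: x right, y down, z forward; pixel columns grow to the right and rows downward; lengths in m; the calibration is good to about 2 mm. A picture is of the moment at which its call begins: read the wrist's pose just before it. camera_model takes no time and is no camera call.
- r.close_job(): hands the job in; it is judged then, once.
Trained networks look in the newest picture that a camera, given by its name, has taken for a name from the list of things; names that differ only in an ending like _2 or _b are one class to them, and where a whole thing is asked for, a point or a joint stands for the part that bears it (a point fixed in the world has none). Each returns a list of dicts, best first, with "score" (0 to 1); they miss things now and then, are a little off and sometimes report something else, mostly with a low value. They report only what shows in the picture. A call takes as long as a camera call.
- r.recognise(camera, label): "extent" ([centre column, centre row, width, height] in pixels, round what is visible of it).
- r.spot_point(camera, label): "uv" ([column, row] in pixels: a listed point, or the origin of a listed thing).
The state is a dict: "clock": time; "qpos": joint angles; "joint_vel": joint speeds; "effort": joint torques, N m; "ee_pos": TCP position; "ee_rot": TCP orientation; "contact_force": force on the tool from outside, world axes, zero at the start; "torque": the same for the moment, N m; "finger_gap": finger opening in m; "grip_force": force on a finger pad.
Only numpy, scipy, OpenCV 4.12 (cv2) and the standard library are available. Lean on these libraries where they do the work, as an engineer would, in place of code of your own. Each camera call takes 0.05 s, during which the arm holds its last target. There are 200 camera calls.

## Task

Slide the blue carrier with its two sample beakers out from under the dosing stand and along the bench, never lifting it, round the flask and bottles without touching any of them, and push it narrow white tongue first fully home under the bridge of the electrode station. Then swing the station's black-knobbed retaining lever all the way across behind the carrier and let go, with both beakers still upright in their pockets.

Things in the scene. Friction and masses are not known exactly. Their poses are not given: they have to be found in the camera images.
- carrier: Blue sample carrier, 186 x 64 mm, loose, 0.4 to 0.65 kg with beakers. Origin on its underside; x to the tongue end. Body x = -96 to +50 mm, 64 wide, 30 high; pockets at x = -32 and +22. White tongue 20 wide, 30 high, on to x = +90. At each end a white upright grip fin on the centre line, 24 mm long (x), 12 thick (y), its top 78 mm above the bench, free on both sides
- tail_fin (a point): middle of the grip fin at the wide tail end of the carrier: carrier x = -82 mm, 60 mm above the bench; axes as the carrier's
- tongue_fin (a point): middle of the grip fin on the carrier's tongue: carrier x = +72 mm, 60 mm above the bench; axes as the carrier's
- beaker_rear: open glass beaker, 50 mm over the rim, 42 mm body, 61 mm high, standing loose in the carrier's rear pocket (26 mm deep); its rim is 65 mm above the bench; origin at its underside
- beaker_front: the same kind of beaker in the pocket nearer the tongue
- dosing_stand: fixed dosing stand. Origin on the bench under its nozzle (tip 88 mm up); x: the way the carrier comes out. Its head covers x = -80 to 18, y = -45 to 88 mm, from 105 to 165 mm up, right over the carrier's tail fin at the start; backstop plate below it at x = -82 to -74, y = -34 to 50; foot (12 mm high) x = -90 to 20, y = 46 to 175; column on it from y = 85, 215 mm high
- station: fixed electrode station. Origin and axes: those of the carrier when home; x: the way in. Guide rails 25 mm high, 71 mm apart, from x = -104 on; mouth flares to y = +-60 at x = -137. Stop blocks at x = 51 with a 28 mm slot for the tongue only. Bridge x = 0 to 112, y = +-82 mm: underside 105 mm, electrode tips 88 mm, top 162 mm (plugs 182) above the bench: fins pass, a gripper does not
- lever (a joint): retaining lever, rad: level steel arm 22 mm above the bench on the pivot. 0 = open (arm at 150 deg from the station's x toward its y), grows counter-clockwise from above to 2.09 = square across the lane behind the carrier (stop 2.12). Stays where left; about 1 N at the knob. A bumper on it, 37 mm ahead of the pivot when shut, meets the carrier's tail: it shuts only if the carrier is home to a few mm
- lever_pivot (a point): the lever's upright pivot axis: station x = -135 mm, y = +62 mm, 58 mm above the bench; axes as the station's
- lever_knob (a point): middle of the lever's round upright black grip, 16 mm in diameter, from 30 to 77 mm above the bench, 80 mm from the pivot axis
- conical_flask: glass conical flask, 95 mm across its foot, 113 mm high, loose; origin at the centre of its underside
- amber_bottle: amber glass bottle with black cap, 58 mm in diameter, 126 mm high, loose; origin at the centre of its underside
- buffer_bottle: white-capped clear bottle with an orange-edged label, 53 mm in diameter, 118 mm high, loose; origin at the centre of its underside
- dropper_bottle: white dropper bottle with red tip, 31 mm in diameter, 94 mm high, loose; origin at the centre of its underside

How it is judged:
On the way, in this order (a step that is already met when the one before it is completed fails the run):
1. the carrier is drawn out from under the dosing stand (tail fin at least 50 mm past the nozzle) (x of tail_fin in the frame of dosing_stand above 0.05 m), for 0.1 s.
2. the carrier is pushed tongue first between the rails to within 15 mm of home while the lever is still open (x of carrier in the frame of station above -0.015 m and x of tongue_fin in the frame of station above 0.05 m and angle between the x axis of carrier and the x axis of station, either way round below 0.15 rad and value of joint lever below 1.4 rad), for 0.1 s.
At the end, for the whole second after the job is handed in: The carrier rests on the bench, home in the station tongue first (within 7 mm along, 6 mm across), the lever is across behind it (1.97 rad or more), and both beakers stand upright in their pockets (x of carrier in the frame of station between -0.007 and 0.007 m and y of carrier in the frame of station between -0.006 and 0.006 m and angle between the x axis of carrier and the x axis of station, either way round below 0.1 rad and x of tongue_fin in the frame of station above 0.06 m and angle between each of beaker_rear, beaker_front's own z axis and vertical below 0.15 rad and x of beaker_rear in the frame of carrier between -0.04 and -0.024 m and z of each of beaker_rear, beaker_front in the frame of carrier below 0.01 m and x of beaker_front in the frame of carrier between 0.014 and 0.03 m and value of joint lever above 1.97 rad and height (world z) of carrier below 0.005 m and linear speed of carrier below 0.02 m/s); the robot touches nothing.
It fails at once if the carrier is lifted off the bench (more than 10 mm) or tipped (height (world z) of carrier above 0.01 m or angle between carrier's own z axis and vertical above 0.12 rad).
It fails at once if a beaker tips or leaves its pocket (angle between any of beaker_rear, beaker_front's own z axis and vertical above 0.3 rad or z of any of beaker_rear, beaker_front in the frame of carrier above 0.022 m).
It fails at once if the flask or a bottle is touched by the carrier or a beaker (contact force between any of conical_flask, amber_bottle, buffer_bottle, dropper_bottle and carrier above 0.4 N or contact force between any of conical_flask, amber_bottle, buffer_bottle, dropper_bottle and beaker_rear above 0.4 N or contact force between any of conical_flask, amber_bottle, buffer_bottle, dropper_bottle and beaker_front above 0.4 N).
It fails at once if the flask or a bottle is touched by the robot (contact force between any of conical_flask, amber_bottle, buffer_bottle, dropper_bottle and the arm above 0.4 N or contact force between any of conical_flask, amber_bottle, buffer_bottle, dropper_bottle and the fingers above 0.4 N).
It fails at once if the flask or a bottle is moved (distance of any of conical_flask, amber_bottle, buffer_bottle, dropper_bottle from where it was at the start of the episode above 0.006 m).
It also fails if it takes over 67 s, if anything falls off the work surface, if the arm or the gripper's body presses on something with over 40 N, if the wrist force passes 120 N, or if a joint passes its speed limit or range.

## Working session

There is one attempt and no reset: what is moved stays moved. The work goes in short steps, Python scripts to look and compute and a shell command to move; the robot and the scene stay as the last step left them, time stands still between calls to the robot, and variables do not carry over. Pictures are saved under pics/ and viewed, at most 12 in all, crops included, and the job is handed in when it is done.

```bash
mkdir -p pics
cat > h.py <<'E'
import numpy as np, cv2
from workcell import r
from scipy.spatial.transform import Rotation as R
def ray(cam,uv):
    m=r.camera_model(cam);K=np.array(m["intrinsics"])
    d=np.linalg.inv(K)@[uv[0],uv[1],1]
    if cam=="wrist":
        s=r.get_state();H=np.array(m["hand_eye"]);T=np.eye(4)
        T[:3,:3]=R.from_euler("xyz",s["ee_rot"]).as_matrix();T[:3,3]=s["ee_pos"];C=T@H
    else: C=np.linalg.inv(np.array(m["world_to_cam"]))
    return C[:3,3],C[:3,:3]@d
def at(cam,uv,z):
    o,d=ray(cam,uv);return o+d*(z-o[2])/d[2]
def proj(cam,p):
    m=r.camera_model(cam);q=np.array(m["world_to_cam"])@[*p,1];q=np.array(m["intrinsics"])@q[:3];return q[:2]/q[2]
def snap(cam,name):
    cv2.imwrite(f"pics/{name}.png",r.snapshot(cam)[:,:,::-1])
E
python3 - <<'E'
from h import *
np.set_printoptions(precision=4,suppress=True)
Z=dict(carrier=0,tail_fin=.06,tongue_fin=.06,beaker_rear=.004,beaker_front=.004,dosing_stand=0,station=0,lever_pivot=.058,lever_knob=.053,conical_flask=0,amber_bottle=0,buffer_bottle=0,dropper_bottle=0)
s=r.get_state();print(s["ee_pos"],s["ee_rot"],s["clock"],r.grip_point_offset)
for c in ["scene","side"]:
    snap(c,c+"0")
    for k,z in Z.items():
        d=r.spot_point(c,k)[:2]
        print(c,k,[(round(x["score"],2),np.round(x["uv"]),at(c,x["uv"],z)[:2]) for x in d])
E
```

```text
[0.2429 0.5206 0.2304] [-3.1399 -0.0004  2.7048] 0.0 0.0187
scene carrier [(0.81, array([270., 312.]), array([0.5354, 0.2971])), (0.59, array([319., 317.]), array([0.4236, 0.2511]))]
scene tail_fin [(0.56, array([240., 298.]), array([0.5699, 0.364 ]))]
scene tongue_fin []
scene beaker_rear [(0.71, array([259., 313.]), array([0.5511, 0.3223]))]
scene beaker_front [(0.56, array([278., 307.]), array([0.5315, 0.2735]))]
scene dosing_stand [(0.46, array([394., 226.]), array([ 0.5396, -0.3897]))]
scene station [(0.71, array([395., 226.]), array([ 0.5349, -0.3895]))]
scene lever_pivot [(0.81, array([360., 224.]), array([ 0.5704, -0.2038])), (0.37, array([320., 320.]), array([0.3644, 0.3375]))]
scene lever_knob []
scene conical_flask [(0.65, array([340., 265.]), array([ 0.5328, -0.0209])), (0.65, array([273., 264.]), array([0.6946, 0.0859]))]
scene amber_bottle [(0.93, array([317., 317.]), array([0.4271, 0.254 ]))]
scene buffer_bottle [(0.85, array([404., 246.]), array([ 0.4379, -0.2516]))]
scene dropper_bottle [(0.61, array([272., 263.]), array([0.702 , 0.0813]))]
side carrier []
side tail_
[... 269 characters left out ...]
]))]
side dosing_stand [(0.59, array([294., 199.]), array([0.5509, 0.3256]))]
side station [(0.44, array([329., 304.]), array([ 0.5933, -0.2029]))]
side lever_pivot [(0.77, array([331., 302.]), array([ 0.5921, -0.249 ]))]
side lever_knob [(0.81, array([336., 283.]), array([ 0.618 , -0.1733]))]
side conical_flask [(0.6, array([302., 264.]), array([ 0.5398, -0.0234]))]
side amber_bottle [(0.88, array([257., 212.]), array([0.4184, 0.2682])), (0.21, array([285., 201.]), array([0.5203, 0.3154]))]
side buffer_bottle [(0.66, array([285., 201.]), array([0.5189, 0.3187])), (0.63, array([267., 322.]), array([ 0.4158, -0.2415]))]
side dropper_bottle [(0.5, array([345., 240.]), array([0.6907, 0.0701]))]
```

View pics/scene0.png

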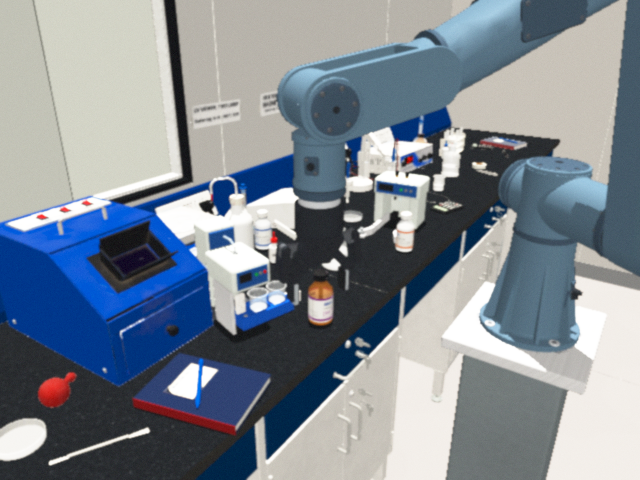

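View pics/side0.png

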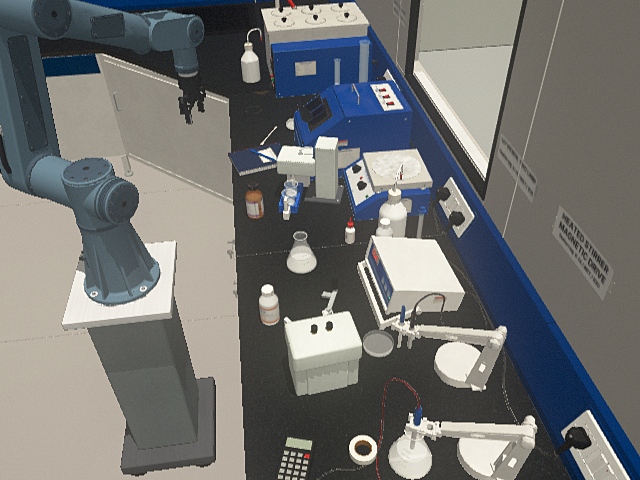

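Scene and side both show the layout: the carrier under the stand at scene (265,300), amber bottle (320,300), flask (345,245), station (400,200). In the side view the flask is at (302,255), dropper (350,232), lever knob (333,295). Next I move up and over for wrist views.

```bash
python3 -m creep '[{"z":-0.5,"wz":1},{"z":-0.5,"wz":1},{"z":-0.5,"wz":1},{"z":-0.5,"wz":1},{"z":-0.5,"wz":1},{"z":-0.5,"wz":1},{"z":-0.5,"wz":1},{"z":-0.5,"wz":1}]'
python3 -m creep '[{"x":-0.8,"y":0.7},{"x":-0.8,"y":0.7},{"x":-0.8,"y":0.7},{"x":-0.8,"y":0.7},{"x":-0.8,"y":0.7},{"x":-0.8,"y":0.7},{"x":-0.8,"y":0.7},{}]'
python3 - <<'E'
from h import *
np.set_printoptions(precision=4,suppress=True)
m=r.camera_model("wrist");print(np.array(m["hand_eye"]),m["intrinsics"])
s=r.get_state();print(s["ee_pos"],s["ee_rot"],s["qpos"],s["clock"])
for uv in [(0,0),(640,0),(0,480),(640,480)]: print(at("wrist",uv,0))
snap("wrist","w1")
E
```

```text
[[-0.0004 -0.9653 -0.261   0.0653]
 [ 1.     -0.0002 -0.0009 -0.0007]
 [ 0.0008 -0.261   0.9653 -0.1422]
 [ 0.      0.      0.      1.    ]] [[429.3595   0.     313.6134]
 [  0.     429.3595 245.5361]
 [  0.       0.       1.    ]]
[0.2432 0.521  0.2313] [-3.1415 -0.      2.7048] [ 0.9277  0.1808  1.607   0.      1.3538 -0.2063] 1.4
[-0.0085  0.3671  0.    ]
[0.2031 0.8196 0.    ]
[0.3675 0.0955 0.    ]
[0.6534 0.7087 0.    ]schema error: expected keys x, y, z, wx, wy, wz, jaw
schema error: expected keys x, y, z, wx, wy, wz, jaw
```

View pics/w1.png

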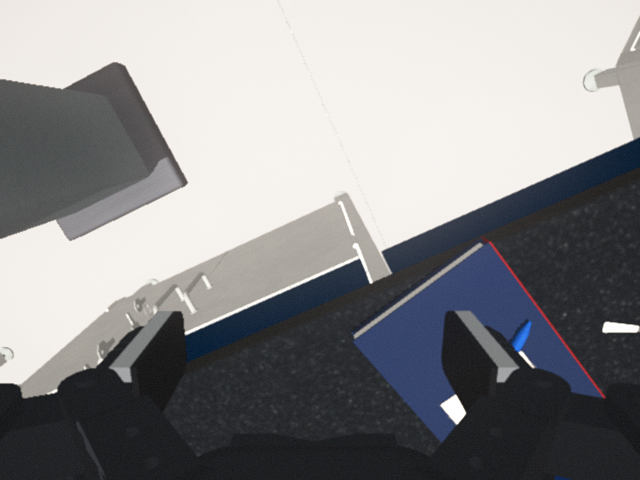

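The wrist view shows only the floor and notebook, because those moves were refused: every key is required. Resending in full form.

```bash
python3 -m creep '[{"x":0,"y":0,"z":-0.5,"wx":0,"wy":0,"wz":1,"jaw":-1},{"x":0,"y":0,"z":-0.5,"wx":0,"wy":0,"wz":1,"jaw":-1},{"x":0,"y":0,"z":-0.5,"wx":0,"wy":0,"wz":1,"jaw":-1},{"x":0,"y":0,"z":-0.5,"wx":0,"wy":0,"wz":1,"jaw":-1},{"x":0,"y":0,"z":-0.5,"wx":0,"wy":0,"wz":1,"jaw":-1},{"x":0,"y":0,"z":-0.5,"wx":0,"wy":0,"wz":1,"jaw":-1},{"x":0,"y":0,"z":-0.5,"wx":0,"wy":0,"wz":1,"jaw":-1},{"x":0,"y":0,"z":-0.5,"wx":0,"wy":0,"wz":1,"jaw":-1}]' 40
python3 -m creep '[{"x":-0.8,"y":0.7,"z":0,"wx":0,"wy":0,"wz":0,"jaw":-1},{"x":-0.8,"y":0.7,"z":0,"wx":0,"wy":0,"wz":0,"jaw":-1},{"x":-0.8,"y":0.7,"z":0,"wx":0,"wy":0,"wz":0,"jaw":-1},{"x":-0.8,"y":0.7,"z":0,"wx":0,"wy":0,"wz":0,"jaw":-1},{"x":-0.8,"y":0.7,"z":0,"wx":0,"wy":0,"wz":0,"jaw":-1},{"x":-0.8,"y":0.7,"z":0,"wx":0,"wy":0,"wz":0,"jaw":-1},{"x":-0.8,"y":0.7,"z":0,"wx":0,"wy":0,"wz":0,"jaw":-1},{"x":0,"y":0,"z":0,"wx":0,"wy":0,"wz":0,"jaw":-1}]'
cat >> h.py <<'E'
Z=dict(carrier=0,tail_fin=.06,tongue_fin=.06,beaker_rear=.004,beaker_front=.004,dosing_stand=0,station=0,lever_pivot=.058,lever_knob=.053,conical_flask=0,amber_bottle=0,buffer_bottle=0,dropper_bottle=0)
def look(name,keys=Z):
    np.set_printoptions(precision=4,suppress=True)
    s=r.get_state();print(s["ee_pos"],s["ee_rot"],s["qpos"],s["clock"])
    snap("wrist",name)
    for k in keys:
        print(k,[(round(x["score"],2),np.round(x["uv"]),at("wrist",x["uv"],Z[k])[:2]) for x in r.spot_point("wrist",k)[:2]])
E
python3 -c "
from h import *
look('w2')"
```

```text
clock: 2.45
ee_pos: [0.2432, 0.521, 0.4321]
ee_rot: [3.142, -0.0, 1.303]
contact_force: [-0.4, 0.4, -0.2]
finger_gap: 0.0853
grip_force: 0.0
clock: 3.45
ee_pos: [0.4085, 0.1842, 0.4311]
ee_rot: [3.141, 0.001, 1.303]
contact_force: [0.1, 0.6, -0.4]
finger_gap: 0.0855
grip_force: 0.0
[0.4085 0.1842 0.4311] [3.1415 0.0007 1.3025] [ 0.1581 -0.2046  1.5962 -0.0007  1.7501  0.4262] 3.45
carrier [(0.89, array([388.,  66.]), array([0.5329, 0.2985]))]
tail_fin []
tongue_fin [(0.86, array([396., 129.]), array([0.5162, 0.2264]))]
beaker_rear [(0.9, array([391.,  38.]), array([0.5421, 0.3294]))]
beaker_front [(0.67, array([390.,  84.]), array([0.5295, 0.2788]))]
dosing_stand [(0.72, array([441., 294.]), array([ 0.5413, -0.0162])), (0.67, array([550., 208.]), array([0.7058, 0.0685]))]
station [(0.27, array([437., 294.]), array([ 0.536 , -0.0141]))]
lever_pivot [(0.65, array([390.,  84.]), array([0.52  , 0.2756]))]
lever_knob []
conical_flask [(0.71, array([443., 294.]), array([ 0.5431, -0.0164]))]
amber_bottle [(0.68, array([306., 124.]), array([0.4155, 0.2591]))]
buffer_bottle [(0.67, array([395., 432.]), array([ 0.4286, -0.2265])), (0.16, array([390.,  38.]), array([0.5421, 0.3291]))]
dropper_bottle [(0.85, array([550., 213.]), array([0.7047, 0.0614]))]
```

View pics/w2.png

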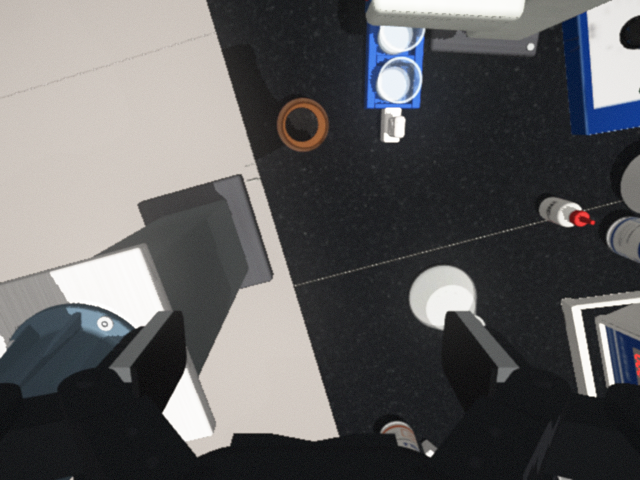

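w2 shows the carrier body with its front corners at about (366,107) and (421,107), and the tongue fin at (396,127). The amber bottle is at (303,124), flask foot (443,297), dropper (558,212), and the stirrer edge near (570,300). Now the station.

```bash
python3 -c "
from h import *
np.set_printoptions(precision=4,suppress=True)
for n,uv,z in [('fl',(366,107),.03),('fr',(421,107),.03),('tonguetipL',(382,142),.03),('tonguetipR',(401,142),.03),('fintop',(394,122),.078),('L2',(369,30),.03),('flaskL',(410,297),0),('flaskR',(477,297),0),('stirA',(562,300),.0),('stirB',(585,395),0.0),('amberring',(303,124),.1),('drop',(548,207),.03),('head corner L',(368,12),.105),('headR',(524,12),.105)]: print(n,at('wrist',uv,z))
"
python3 -m creep '[{"x":-0.93,"y":0.4,"z":0,"wx":0,"wy":0,"wz":0,"jaw":-1},{"x":-0.93,"y":0.4,"z":0,"wx":0,"wy":0,"wz":0,"jaw":-1},{"x":-0.93,"y":0.4,"z":0,"wx":0,"wy":0,"wz":0,"jaw":-1},{"x":-0.93,"y":0.4,"z":0,"wx":0,"wy":0,"wz":0,"jaw":-1},{"x":-0.93,"y":0.4,"z":0,"wx":0,"wy":0,"wz":0,"jaw":-1},{"x":-0.93,"y":0.4,"z":0,"wx":0,"wy":0,"wz":0,"jaw":-1},{"x":-0.93,"y":0.4,"z":0,"wx":0,"wy":0,"wz":0,"jaw":-1},{"x":0,"y":0,"z":0,"wx":0,"wy":0,"wz":0,"jaw":-1}]'
python3 -c "
from h import *
look('w3',['station','lever_pivot','lever_knob','buffer_bottle','conical_flask','dropper_bottle'])"
```

```text
fl [0.4918 0.2583 0.03  ]
fr [0.5558 0.2411 0.03  ]
tonguetipL [0.5014 0.2132 0.03  ]
tonguetipR [0.524  0.2072 0.03  ]
fintop [0.5122 0.2341 0.078 ]
L2 [0.5144 0.3399 0.03  ]
flaskL [ 0.4971 -0.0098  0.    ]
flaskR [ 0.5897 -0.0346  0.    ]
stirA [ 0.7065 -0.0707  0.    ]
stirB [ 0.7229 -0.2363  0.    ]
amberring [0.4147 0.2579 0.1   ]
drop [0.6888 0.0792 0.03  ]
head corner L [0.5048 0.3435 0.105 ]
headR [0.6531 0.3037 0.105 ]
clock: 5.15
ee_pos: [0.4579, -0.1666, 0.4303]
ee_rot: [-3.14, -0.0, 1.304]
contact_force: [-0.5, -0.1, 0.0]
finger_gap: 0.0853
grip_force: 0.0
[ 0.4579 -0.1666  0.4303] [-3.1398 -0.      1.3038] [-0.5926 -0.1101  1.5157 -0.0006  1.7376 -0.3258] 5.15
station []
lever_pivot [(0.71, array([435., 223.]), array([ 0.59  , -0.2464]))]
lever_knob [(0.56, array([450., 157.]), array([ 0.6238, -0.1726]))]
buffer_bottle [(0.71, array([306., 231.]), array([ 0.431 , -0.2273]))]
conical_flask [(0.92, array([347.,  49.]), array([ 0.5399, -0.019 ]))]
dropper_bottle []
```

View pics/w3.png

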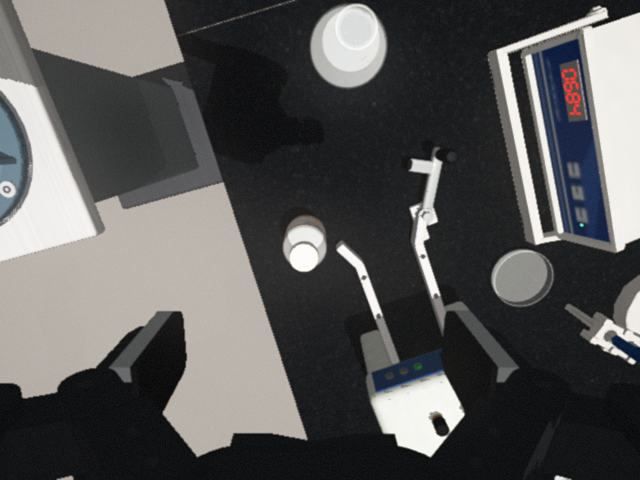

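w3 shows the rails converging from the flare ends at (342,246) and (414,210) to the bridge at (405,365). The lever pivot is at (428,215), knob (446,155), buffer bottle (305,240), flask (348,48). Next I fit the station and plan a route.

```bash
cat > plan.py <<'E'
from h import *
import heapq
np.set_printoptions(precision=4,suppress=True)
for n,uv,z in [('Lkink',(362,268),.025),('Lend',(396,362),.025),('Rkink',(418,240),.025),('Rend',(441,325),.025),('Lflare',(342,246),.025),('Rflare',(414,210),.025),('bridgeL',(368,373),.105),('bridgeR',(443,350),.105),('buffcap',(304,257),.118),('knobtop',(448,156),.077),('flask',(348,47),0),('stirL',(489,55),0),('stirB',(530,243),0),('dish',(522,305),0)]: print(n,at('wrist',uv,z))
E
python3 plan.py
```

```text
Lkink [ 0.4917 -0.2909  0.025 ]
Lend [ 0.5062 -0.4411  0.025 ]
Rkink [ 0.572  -0.2721  0.025 ]
Rend [ 0.579  -0.4007  0.025 ]
Lflare [ 0.4731 -0.2542  0.025 ]
Rflare [ 0.5749 -0.2313  0.025 ]
bridgeL [ 0.4653 -0.3973  0.105 ]
bridgeR [ 0.5602 -0.3901  0.105 ]
buffcap [ 0.4298 -0.2294  0.118 ]
knobtop [ 0.6151 -0.1678  0.077 ]
flask [ 0.5413 -0.0168  0.    ]
stirL [ 0.7075 -0.0706  0.    ]
stirB [ 0.7252 -0.3241  0.    ]
dish [ 0.702  -0.4135  0.    ]
```

```bash
python3 -c "
import cv2
im=cv2.imread('pics/w3.png')[130:400,310:490];cv2.imwrite('pics/w3c.png',cv2.resize(im,None,fx=2.2,fy=2.2,interpolation=2))
print(r if 0 else '')"
```

```text
(no output)
```

View pics/w3c.png

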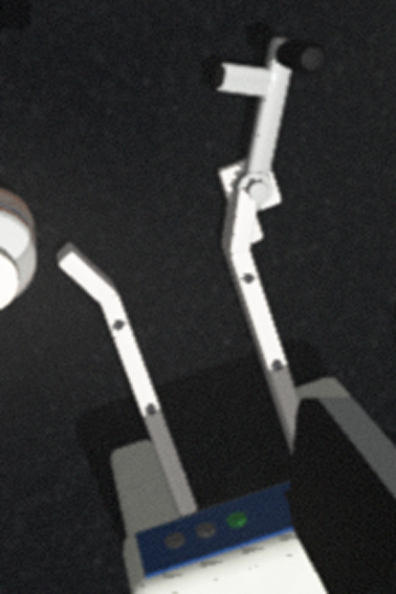

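The crop shows the rail lines, the lever arm and a bumper stub pointing into the mouth side at crop (222,75). Station fit: origin ≈ (0.539,-0.386), heading ≈ -85.5°, consistent across the pivot, knob and rails.

```bash
cat > plan.py <<'E'
from h import *
import heapq, itertools
np.set_printoptions(precision=3,suppress=True)
O=np.array([.539,-.386]);H=np.radians(-85.5);f=np.array([np.cos(H),np.sin(H)]);l=np.array([-f[1],f[0]])
S=lambda x,y:O+x*f+y*l
pts=[((.541,-.018),.0475),((.702,.065),.016),((.416,.259),.029),((.430,-.228),.0265)]
def seg(a,b,rad):
    for t in np.linspace(0,1,max(2,int(np.linalg.norm(np.subtract(b,a))/.008))): pts.append((np.array(a)*(1-t)+np.array(b)*t,rad))
for s in (1,-1):
    seg(S(-.10,s*.0415),S(.05,s*.0415),.006); seg(S(-.104,s*.0415),S(-.137,s*.066),.006)
piv=S(-.135,.062);kn=S(-.135-.0693,.102);seg(piv,kn,.008)
seg((.585,-.18),(.615,-.19),.008); seg((.705,-.07),(.725,-.32),.002)
F=np.array([-.26,-.966]);D=np.array([.5368,.298])-.022*F;L=np.array([.966,-.26])
seg(D-.09*F+.05*L,D+.02*F+.05*L,.002)
P=np.array([p for p,_ in pts]);Q=np.array([q for _,q in pts])
def clear(x,y,th):
    c,s=np.cos(th),np.sin(th);d=P-[x,y];u=d[:,0]*c+d[:,1]*s;v=-d[:,0]*s+d[:,1]*c
    a=np.hypot(np.maximum(np.maximum(-.096-u,u-.05),0),np.maximum(abs(v)-.032,0))
    b=np.hypot(np.maximum(np.maximum(.05-u,u-.09),0),np.maximum(abs(v)-.010,0))
    return (np.minimum(a,b)-Q).min()
if __name__=="__main__":
    g=.01;a=np.radians(3);X0,Y0,T0=.38,-.30,np.radians(-140)
    N=(32,61,34);cl=np.array([[[clear(X0+i*g,Y0+j*g,T0+k*a) for k in range(N[2])] for j in range(N[1])] for i in range(N[0])])
    ix=lambda x,y,t:(round((x-X0)/g),round((y-Y0)/g),round((t-T0)/a))
    s=ix(.537,.298,np.radians(-105));e=ix(*S(-.09,0),H);print(cl[s],cl[e])
    dist={s:0};pr={};q=[(0,s)];mv=[m for m in itertools.product((-1,0,1),repeat=3) if any(m)]
    while q:
        d,n=heapq.heappop(q)
        if n==e: break
        if d>dist[n]: continue
        for m in mv:
            k=tuple(np.add(n,m))
            if min(k)<0 or any(k[i]>=N[i] for i in range(3)): continue
            c=cl[k]
            if c<.002: continue
            nd=d+np.sqrt(m[0]**2+m[1]**2+.5*m[2]**2)*(1+(.02/c)**2)
            if nd<dist.get(k,1e9): dist[k]=nd;pr[k]=n;heapq.heappush(q,(nd,k))
    path=[e]
    while path[-1]!=s: path.append(pr[path[-1]])
    for n in path[::-1]:
        x,y,t=X0+n[0]*g,Y0+n[1]*g,T0+n[2]*a
        print(np.array([x,y,np.degrees(t)]),"cl %.3f"%cl[n],"tongue",np.array([x+.072*np.cos(t),y+.072*np.sin(t)]),"tail",np.array([x-.082*np.cos(t),y-.082*np.sin(t)]))
E
python3 plan.py
```

```text
0.013426326364407411 0.0008530617482279037Traceback (most recent call last):
  File "plan.py", line 39, in <module>
    while path[-1]!=s: path.append(pr[path[-1]])
                                   ~~^^^^^^^^^^
KeyError: (15, 0, 18)
```

```bash
sed -i 's/S(-.09,0),H)/S(-.15,0),H)/' plan.py; python3 plan.py
```

```text
0.013426326364407411 0.001384491401028259Traceback (most recent call last):
  File "plan.py", line 39, in <module>
    while path[-1]!=s: path.append(pr[path[-1]])
                                   ~~^^^^^^^^^^
KeyError: (15, 6, 18)
```

```bash
sed -i 's/S(-.15,0),H)/S(-.165,0),H)/' plan.py; python3 plan.py
```

```text
0.013426326364407411 0.0065579322638521405
[   0.54    0.3  -104.  ] cl 0.013 tongue [0.523 0.23 ] tail [0.56 0.38]
[   0.53    0.29 -104.  ] cl 0.021 tongue [0.513 0.22 ] tail [0.55 0.37]
[   0.52    0.28 -101.  ] cl 0.029 tongue [0.506 0.209] tail [0.536 0.36 ]
[   0.51    0.27 -101.  ] cl 0.029 tongue [0.496 0.199] tail [0.526 0.35 ]
[   0.51    0.26 -101.  ] cl 0.031 tongue [0.496 0.189] tail [0.526 0.34 ]
[   0.51    0.25 -101.  ] cl 0.033 tongue [0.496 0.179] tail [0.526 0.33 ]
[   0.51    0.24 -101.  ] cl 0.031 tongue [0.496 0.169] tail [0.526 0.32 ]
[   0.51    0.23 -101.  ] cl 0.029 tongue [0.496 0.159] tail [0.526 0.31 ]
[   0.5     0.22 -101.  ] cl 0.029 tongue [0.486 0.149] tail [0.516 0.3  ]
[   0.5     0.21 -101.  ] cl 0.031 tongue [0.486 0.139] tail [0.516 0.29 ]
[   0.5    0.2 -101. ] cl 0.033 tongue [0.486 0.129] tail [0.516 0.28 ]
[   0.5     0.19 -101.  ] cl 0.035 tongue [0.486 0.119] tail [0.516 0.27 ]
[   0.5     0.18 -101.  ] cl 0.037 tongue [0.486 0.109] tail [0.516 0.26 ]
[   0.5     0.17 -104.  ] cl 0.042 tongue [0.483 0.1  ] tail [0.52 0.25]
[   0.5     0.16
[... 2342 characters left out ...]
 [ 0.452 -0.078]
[  0.49  -0.16 -65.  ] cl 0.025 tongue [ 0.52  -0.225] tail [ 0.455 -0.086]
[  0.5   -0.17 -68.  ] cl 0.022 tongue [ 0.527 -0.237] tail [ 0.469 -0.094]
[  0.5   -0.18 -71.  ] cl 0.023 tongue [ 0.523 -0.248] tail [ 0.473 -0.102]
[  0.51  -0.19 -74.  ] cl 0.022 tongue [ 0.53  -0.259] tail [ 0.487 -0.111]
[  0.51  -0.19 -77.  ] cl 0.021 tongue [ 0.526 -0.26 ] tail [ 0.492 -0.11 ]
[  0.52  -0.2  -80.  ] cl 0.020 tongue [ 0.533 -0.271] tail [ 0.506 -0.119]
[  0.52  -0.2  -83.  ] cl 0.019 tongue [ 0.529 -0.271] tail [ 0.51  -0.119]
[  0.53  -0.21 -86.  ] cl 0.012 tongue [ 0.535 -0.282] tail [ 0.524 -0.128]
[  0.53  -0.22 -86.  ] cl 0.007 tongue [ 0.535 -0.292] tail [ 0.524 -0.138]
```

Route found on the robot side of the flask, with at least 20 mm clearance outside the mouth. Going above the tongue fin.

```bash
python3 -m creep '[{"x":1,"y":-0.12,"z":0.4,"wx":0,"wy":0,"wz":0,"jaw":-1},{"x":1,"y":-0.12,"z":0.5,"wx":0,"wy":0,"wz":0,"jaw":-1},{"x":1,"y":-0.12,"z":0.5,"wx":0,"wy":0,"wz":0,"jaw":-1},{"x":1,"y":-0.12,"z":0.6,"wx":0,"wy":0,"wz":0,"jaw":-1},{"x":1,"y":-0.12,"z":0.6,"wx":0,"wy":0,"wz":0,"jaw":-1},{"x":1,"y":-0.12,"z":0.6,"wx":0,"wy":0,"wz":0,"jaw":-1},{"x":1,"y":-0.12,"z":0.6,"wx":0,"wy":0,"wz":0,"jaw":-1},{"x":0.94,"y":-0.1,"z":0.6,"wx":0,"wy":0,"wz":0,"jaw":-1},{"x":0,"y":0,"z":0,"wx":0,"wy":0,"wz":0,"jaw":-1},{"x":0,"y":0,"z":0,"wx":0,"wy":0,"wz":0,"jaw":-1}]'
python3 -c "
from h import *
look('w4',['tongue_fin','carrier','beaker_front'])"
```

```text
clock: 6.75
ee_pos: [0.5154, 0.2324, 0.2117]
ee_rot: [3.141, 0.0, 1.31]
contact_force: [0.2, 0.4, 0.2]
finger_gap: 0.0853
grip_force: 0.0
[0.5154 0.2324 0.2117] [3.1411 0.0002 1.3102] [ 0.214   0.1774  1.6517 -0.0004  1.3122  0.4748] 6.75
tongue_fin [(0.72, array([320., 236.]), array([0.5189, 0.2224]))]
carrier [(0.69, array([318., 132.]), array([0.5367, 0.2908]))]
beaker_front [(0.81, array([322., 156.]), array([0.5349, 0.2719]))]
```

View pics/w4.png

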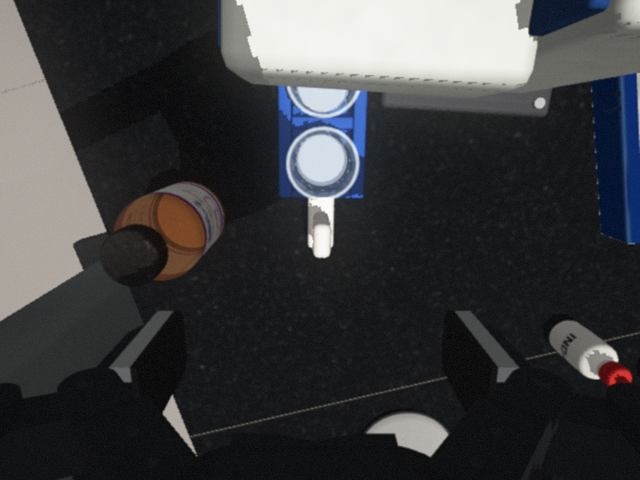

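w4 shows the fin top at (321,240), the carrier square to the tool, and the amber bottle clear on the left at (165,235). Descending and gripping.

```bash
python3 -m creep '[{"x":-0.18,"y":0.12,"z":0.4,"wx":0,"wy":0,"wz":0,"jaw":-1},{"x":0,"y":0,"z":0.8,"wx":0,"wy":0,"wz":0,"jaw":-1},{"x":0,"y":0,"z":0.8,"wx":0,"wy":0,"wz":0,"jaw":-1},{"x":0,"y":0,"z":0.8,"wx":0,"wy":0,"wz":0,"jaw":-1},{"x":0,"y":0,"z":0.53,"wx":0,"wy":0,"wz":0,"jaw":-1},{"x":0,"y":0,"z":0,"wx":0,"wy":0,"wz":0,"jaw":1},{"x":0,"y":0,"z":0,"wx":0,"wy":0,"wz":0,"jaw":1},{"x":0,"y":0,"z":0,"wx":0,"wy":0,"wz":0,"jaw":1},{"x":0,"y":0,"z":0,"wx":0,"wy":0,"wz":0,"jaw":1},{"x":0,"y":0,"z":0,"wx":0,"wy":0,"wz":0,"jaw":1}]' 40
```

```text
clock: 8.2
ee_pos: [0.5199, 0.222, 0.0462]
ee_rot: [3.14, -0.001, 1.309]
contact_force: [-0.7, -0.5, 4.3]
finger_gap: 0.011
grip_force: 40.2
```

```bash
python3 -m creep '[{"x":-0.12,"y":0,"z":0,"wx":0,"wy":0,"wz":0,"jaw":1},{"x":-0.25,"y":0,"z":0,"wx":0,"wy":0,"wz":0,"jaw":1},{"x":-0.35,"y":0,"z":0,"wx":0,"wy":0,"wz":0,"jaw":1},{"x":-0.35,"y":0,"z":0,"wx":0,"wy":0,"wz":0,"jaw":1},{"x":-0.35,"y":0,"z":0,"wx":0,"wy":0,"wz":0,"jaw":1},{"x":-0.35,"y":0,"z":0,"wx":0,"wy":0,"wz":0,"jaw":1},{"x":-0.35,"y":0,"z":0,"wx":0,"wy":0,"wz":0,"jaw":1},{"x":-0.3,"y":0,"z":0,"wx":0,"wy":0,"wz":0,"jaw":1},{"x":-0.2,"y":0,"z":0,"wx":0,"wy":0,"wz":0,"jaw":1},{"x":-0.1,"y":0,"z":0,"wx":0,"wy":0,"wz":0,"jaw":1}]'
```

```text
clock: 9.45
ee_pos: [0.4852, 0.0906, 0.0461]
ee_rot: [3.138, -0.002, 1.307]
contact_force: [1.4, 6.5, 5.9]
finger_gap: 0.0118
grip_force: 40.2
```

```bash
python3 -m creep '[{"x":-0.1,"y":-0.05,"z":0,"wx":0,"wy":0,"wz":0,"jaw":1},{"x":-0.2,"y":-0.1,"z":0,"wx":0,"wy":0,"wz":0,"jaw":1},{"x":-0.3,"y":-0.14,"z":0,"wx":0,"wy":0,"wz":0,"jaw":1},{"x":-0.3,"y":-0.14,"z":0,"wx":0,"wy":0,"wz":0,"jaw":1},{"x":-0.3,"y":-0.14,"z":0,"wx":0,"wy":0,"wz":0,"jaw":1},{"x":-0.3,"y":-0.14,"z":0,"wx":0,"wy":0,"wz":0,"jaw":1},{"x":-0.3,"y":-0.14,"z":0,"wx":0,"wy":0,"wz":0,"jaw":1},{"x":-0.26,"y":-0.12,"z":0,"wx":0,"wy":0,"wz":0,"jaw":1},{"x":-0.2,"y":-0.09,"z":0,"wx":0,"wy":0,"wz":0,"jaw":1},{"x":-0.1,"y":-0.05,"z":0,"wx":0,"wy":0,"wz":0,"jaw":1}]'
python3 -m creep '[{"x":-0.1,"y":0.04,"z":0,"wx":0,"wy":0,"wz":-0.1,"jaw":1},{"x":-0.15,"y":0.06,"z":0,"wx":0,"wy":0,"wz":-0.2,"jaw":1},{"x":-0.2,"y":0.08,"z":0,"wx":0,"wy":0,"wz":-0.3,"jaw":1},{"x":-0.2,"y":0.08,"z":0,"wx":0,"wy":0,"wz":-0.3,"jaw":1},{"x":-0.15,"y":0.06,"z":0,"wx":0,"wy":0,"wz":-0.3,"jaw":1},{"x":-0.13,"y":0.03,"z":0,"wx":0,"wy":0,"wz":-0.2,"jaw":1},{"x":-0.1,"y":0,"z":0,"wx":0,"wy":0,"wz":-0.1,"jaw":1},{"x":0,"y":0,"z":0,"wx":0,"wy":0,"wz":0,"jaw":1}]'
```

```text
clock: 10.7
ee_pos: [0.4014, -0.0095, 0.0461]
ee_rot: [3.137, -0.001, 1.307]
contact_force: [3.6, 5.1, 7.2]
finger_gap: 0.0112
grip_force: 40.3
clock: 11.7
ee_pos: [0.4099, -0.0628, 0.0461]
ee_rot: [3.139, -0.001, 1.57]
contact_force: [0.8, 6.0, 11.9]
finger_gap: 0.0119
grip_force: 41.2
```

```bash
python3 -m creep '[{"x":0,"y":0,"z":0,"wx":0,"wy":0,"wz":0,"jaw":-1},{"x":0,"y":0,"z":0,"wx":0,"wy":0,"wz":0,"jaw":-1},{"x":0,"y":0,"z":0,"wx":0,"wy":0,"wz":0,"jaw":-1},{"x":0,"y":0,"z":-0.8,"wx":0,"wy":0,"wz":0,"jaw":-1},{"x":0,"y":0,"z":-0.9,"wx":0,"wy":0,"wz":0,"jaw":-1},{"x":0.8,"y":0,"z":-0.8,"wx":0,"wy":0,"wz":0,"jaw":-1},{"x":1,"y":0,"z":-0.5,"wx":0,"wy":0,"wz":0,"jaw":-1},{"x":0.9,"y":0,"z":0,"wx":0,"wy":0,"wz":0,"jaw":-1},{"x":0.38,"y":0,"z":0,"wx":0,"wy":0,"wz":0,"jaw":-1},{"x":0,"y":0,"z":0,"wx":0,"wy":0,"wz":0,"jaw":-1}]'
python3 -c "
from h import *
look('w5',['tail_fin','tongue_fin','carrier','beaker_rear','beaker_front','conical_flask'])"
```

```text
clock: 12.95
ee_pos: [0.4085, 0.092, 0.1946]
ee_rot: [-3.141, 0.0, 1.573]
contact_force: [-0.1, -0.2, 0.3]
finger_gap: 0.0852
grip_force: 0.0
[0.4085 0.092  0.1946] [-3.1412  0.0001  1.5731] [-0.0636 -0.1477  2.0176 -0.0001  1.2721 -0.0659] 12.95
tail_fin [(0.84, array([317., 232.]), array([0.4109, 0.09  ]))]
tongue_fin [(0.9, array([314., 431.]), array([ 0.409, -0.065]))]
carrier []
beaker_rear [(0.57, array([316., 275.]), array([0.411 , 0.0396]))]
beaker_front [(0.89, array([313., 333.]), array([ 0.4081, -0.012 ]))]
conical_flask []
```

View pics/w5.png

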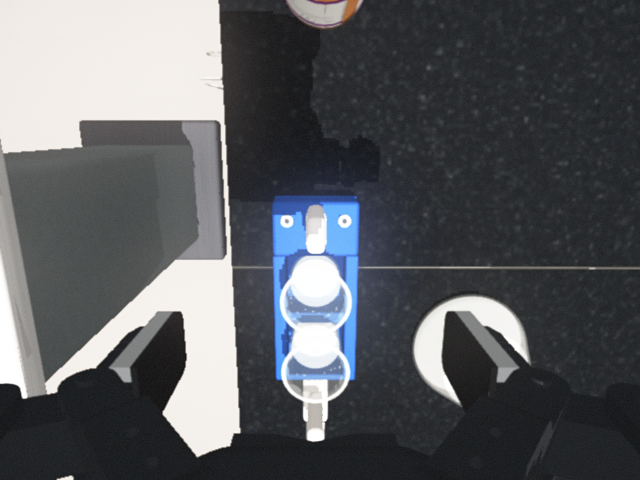

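w5 shows the carrier square to the tool, tail fin at (317,228), both beakers upright, and the flask at (472,350). Gripping the tail fin.

```bash
python3 -m creep '[{"x":-0.03,"y":0.04,"z":0.7,"wx":0,"wy":0,"wz":0,"jaw":-1},{"x":0,"y":0,"z":0.8,"wx":0,"wy":0,"wz":0,"jaw":-1},{"x":0,"y":0,"z":0.8,"wx":0,"wy":0,"wz":0,"jaw":-1},{"x":0,"y":0,"z":0.66,"wx":0,"wy":0,"wz":0,"jaw":-1},{"x":0,"y":0,"z":0,"wx":0,"wy":0,"wz":0,"jaw":-1},{"x":0,"y":0,"z":0,"wx":0,"wy":0,"wz":0,"jaw":1},{"x":0,"y":0,"z":0,"wx":0,"wy":0,"wz":0,"jaw":1},{"x":0,"y":0,"z":0,"wx":0,"wy":0,"wz":0,"jaw":1},{"x":0,"y":0,"z":0,"wx":0,"wy":0,"wz":0,"jaw":1},{"x":0,"y":0,"z":0,"wx":0,"wy":0,"wz":0,"jaw":1}]' 40
```

```text
clock: 14.55
ee_pos: [0.4112, 0.0896, 0.0475]
ee_rot: [3.141, -0.0, 1.57]
contact_force: [-1.7, 0.0, 5.8]
finger_gap: 0.0114
grip_force: 39.8
```

```bash
python3 -m creep '[{"x":-0.1,"y":-0.06,"z":0,"wx":0,"wy":0,"wz":-0.15,"jaw":1},{"x":-0.2,"y":-0.12,"z":0,"wx":0,"wy":0,"wz":-0.3,"jaw":1},{"x":-0.28,"y":-0.16,"z":0,"wx":0,"wy":0,"wz":-0.4,"jaw":1},{"x":-0.28,"y":-0.16,"z":0,"wx":0,"wy":0,"wz":-0.4,"jaw":1},{"x":-0.26,"y":-0.14,"z":0,"wx":0,"wy":0,"wz":-0.35,"jaw":1},{"x":-0.25,"y":-0.02,"z":0,"wx":0,"wy":0,"wz":-0.3,"jaw":1},{"x":-0.25,"y":-0.02,"z":0,"wx":0,"wy":0,"wz":-0.3,"jaw":1},{"x":-0.22,"y":-0.02,"z":0,"wx":0,"wy":0,"wz":-0.3,"jaw":1},{"x":-0.16,"y":-0.01,"z":0,"wx":0,"wy":0,"wz":-0.2,"jaw":1},{"x":-0.1,"y":0,"z":0,"wx":0,"wy":0,"wz":-0.1,"jaw":1}]'
```

```text
clock: 15.8
ee_pos: [0.399, -0.0156, 0.0474]
ee_rot: [-3.141, -0.003, 2.059]
contact_force: [-6.0, 7.4, 14.5]
finger_gap: 0.0113
grip_force: 41.4
```

```bash
python3 -m creep '[{"x":-0.12,"y":0.03,"z":0,"wx":0,"wy":0,"wz":0,"jaw":1},{"x":-0.24,"y":0.05,"z":0,"wx":0,"wy":0,"wz":0,"jaw":1},{"x":-0.32,"y":0.07,"z":0,"wx":0,"wy":0,"wz":0,"jaw":1},{"x":-0.32,"y":0.07,"z":0,"wx":0,"wy":0,"wz":0,"jaw":1},{"x":-0.32,"y":0.07,"z":0,"wx":0,"wy":0,"wz":0,"jaw":1},{"x":-0.28,"y":0.06,"z":0,"wx":0,"wy":0,"wz":0,"jaw":1},{"x":-0.27,"y":0.12,"z":0,"wx":0,"wy":0,"wz":0.3,"jaw":1},{"x":-0.27,"y":0.12,"z":0,"wx":0,"wy":0,"wz":0.4,"jaw":1},{"x":-0.21,"y":0.1,"z":0,"wx":0,"wy":0,"wz":0.3,"jaw":1},{"x":-0.12,"y":0.06,"z":0,"wx":0,"wy":0,"wz":0.2,"jaw":1}]'
python3 - <<'E'
from h import *
look('w6',['tail_fin','carrier','beaker_rear','beaker_front','lever_pivot','lever_knob','buffer_bottle','conical_flask'])
E
```

```text
clock: 17.05
ee_pos: [0.4884, -0.1096, 0.0475]
ee_rot: [-3.142, -0.002, 1.848]
contact_force: [-3.4, 6.8, 10.6]
finger_gap: 0.0111
grip_force: 40.7
[ 0.4884 -0.1096  0.0475] [-3.1415 -0.0019  1.8484] [-0.4591  0.2732  1.9188  0.0017  0.9509 -0.7377] 17.05
tail_fin [(0.86, array([315., 323.]), array([ 0.4887, -0.107 ]))]
carrier []
beaker_rear [(0.81, array([313., 366.]), array([ 0.5013, -0.1548]))]
beaker_front []
lever_pivot [(0.53, array([141., 456.]), array([ 0.442 , -0.1766]))]
lever_knob []
buffer_bottle [(0.68, array([139., 458.]), array([ 0.4288, -0.2348]))]
conical_flask [(0.64, array([486., 116.]), array([ 0.5397, -0.0228]))]
```

View pics/w6.png

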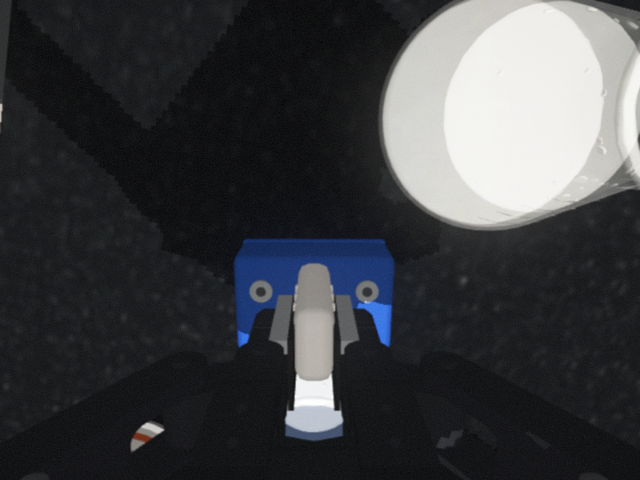

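w6 shows the carrier square in the grip (tail edge at row 240, centre column 314) and the flask well clear to the right. Aligning with the lane, then entering.

```bash
python3 -m creep '[{"x":-0.08,"y":0.06,"z":0,"wx":0,"wy":0,"wz":0.14,"jaw":1},{"x":-0.14,"y":0.1,"z":0,"wx":0,"wy":0,"wz":0.22,"jaw":1},{"x":-0.16,"y":0.12,"z":0,"wx":0,"wy":0,"wz":0.28,"jaw":1},{"x":-0.16,"y":0.12,"z":0,"wx":0,"wy":0,"wz":0.28,"jaw":1},{"x":-0.1,"y":0.07,"z":0,"wx":0,"wy":0,"wz":0.15,"jaw":1},{"x":-0.06,"y":0.04,"z":0,"wx":0,"wy":0,"wz":0.07,"jaw":1},{"x":0,"y":0,"z":0,"wx":0,"wy":0,"wz":0,"jaw":1}]'
python3 - <<'E'
from h import *
np.set_printoptions(precision=4,suppress=True)
s=r.get_state();print(s["ee_pos"],s["ee_rot"])
im=r.snapshot("side")
for k in ["tail_fin","station","lever_pivot","lever_knob","tongue_fin"]: print(k,[(round(x["score"],2),np.round(x["uv"]),at("side",x["uv"],Z[k])[:2]) for x in r.spot_point("side",k)[:1]])
cv2.imwrite("pics/s2.png",cv2.resize(im[220:380,230:410],None,fx=4,fy=3.7,interpolation=2)[:,:,::-1])
E
```

```text
clock: 18.38
ee_pos: [0.52, -0.1388, 0.0475]
ee_rot: [-3.142, -0.001, 1.651]
contact_force: [-1.1, 5.0, 10.5]
finger_gap: 0.0116
grip_force: 40.7
[ 0.52   -0.1388  0.0475] [-3.1416 -0.0013  1.6509]
tail_fin [(0.72, array([295., 274.]), array([ 0.5088, -0.127 ]))]
station [(0.83, array([320., 354.]), array([ 0.5422, -0.3741]))]
lever_pivot [(0.88, array([329., 299.]), array([ 0.5892, -0.2367]))]
lever_knob [(0.81, array([335., 280.]), array([ 0.6168, -0.1632]))]
tongue_fin [(0.96, array([309., 315.]), array([ 0.5278, -0.2909]))]
```

View pics/s2.png

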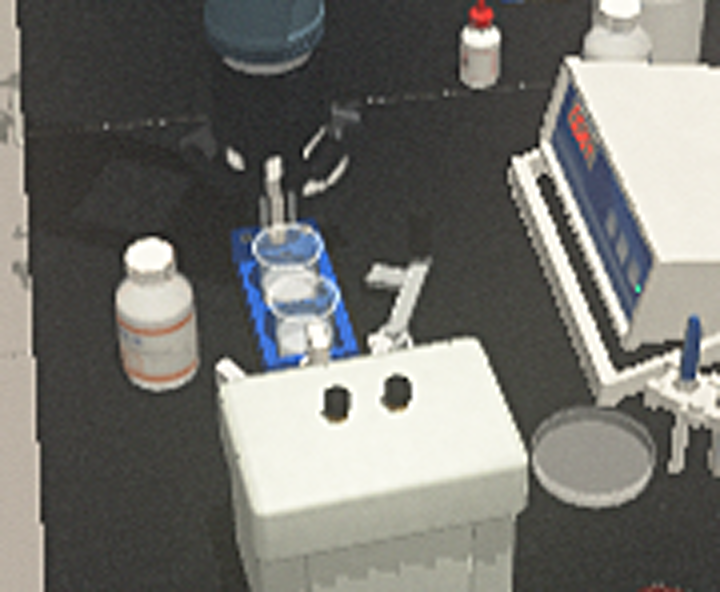

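The side crop shows the carrier between the flare ends, front beaker just before the mouth, lever open on the right, and the bottle clear. Pushing in.

```bash
python3 -m creep '[{"x":-0.1,"y":0,"z":0,"wx":0,"wy":0,"wz":0,"jaw":1},{"x":-0.2,"y":0,"z":0,"wx":0,"wy":0,"wz":0,"jaw":1},{"x":-0.2,"y":0,"z":0,"wx":0,"wy":0,"wz":0,"jaw":1},{"x":-0.2,"y":0,"z":0,"wx":0,"wy":0,"wz":0,"jaw":1},{"x":-0.1,"y":0,"z":0,"wx":0,"wy":0,"wz":0,"jaw":1}]'
python3 -m creep '[{"x":-0.15,"y":0,"z":0,"wx":0,"wy":0,"wz":0,"jaw":1},{"x":-0.2,"y":0,"z":0,"wx":0,"wy":0,"wz":0,"jaw":1},{"x":-0.2,"y":0,"z":0,"wx":0,"wy":0,"wz":0,"jaw":1},{"x":-0.2,"y":0,"z":0,"wx":0,"wy":0,"wz":0,"jaw":1},{"x":-0.15,"y":0,"z":0,"wx":0,"wy":0,"wz":0,"jaw":1}]'
```

```text
clock: 19.3
ee_pos: [0.5234, -0.1787, 0.0475]
ee_rot: [3.141, -0.002, 1.651]
contact_force: [-0.6, 8.8, 11.0]
finger_gap: 0.0115
grip_force: 40.7
clock: 19.92
ee_pos: [0.527, -0.2234, 0.0475]
ee_rot: [3.141, -0.002, 1.651]
contact_force: [-0.1, 7.9, 9.2]
finger_gap: 0.0115
grip_force: 40.6
```

```bash
python3 -m creep '[{"x":-0.15,"y":0,"z":0,"wx":0,"wy":0,"wz":0,"jaw":1},{"x":-0.2,"y":0,"z":0,"wx":0,"wy":0,"wz":0,"jaw":1},{"x":-0.2,"y":0,"z":0,"wx":0,"wy":0,"wz":0,"jaw":1},{"x":-0.2,"y":0,"z":0,"wx":0,"wy":0,"wz":0,"jaw":1},{"x":-0.2,"y":0,"z":0,"wx":0,"wy":0,"wz":0,"jaw":1},{"x":-0.15,"y":0,"z":0,"wx":0,"wy":0,"wz":0,"jaw":1},{"x":-0.1,"y":0,"z":0,"wx":0,"wy":0,"wz":0,"jaw":1}]'
python3 -m creep '[{"x":-0.1,"y":0,"z":0,"wx":0,"wy":0,"wz":0,"jaw":1},{"x":-0.1,"y":0,"z":0,"wx":0,"wy":0,"wz":0,"jaw":1}]'
```

```text
clock: 20.8
ee_pos: [0.5317, -0.2831, 0.0475]
ee_rot: [3.142, -0.002, 1.651]
contact_force: [-2.0, 7.2, 10.8]
finger_gap: 0.0114
grip_force: 40.7
clock: 21.05
ee_pos: [0.5325, -0.2927, 0.0475]
ee_rot: [-3.142, -0.002, 1.652]
contact_force: [-1.6, 7.9, 10.8]
finger_gap: 0.0113
grip_force: 40.7
```

```bash
for i in 1; do python3 -m creep '[{"x":-0.1,"y":0,"z":0,"wx":0,"wy":0,"wz":0,"jaw":1},{"x":-0.06,"y":0,"z":0,"wx":0,"wy":0,"wz":0,"jaw":1}]'; python3 -m creep '[{"x":-0.06,"y":0,"z":0,"wx":0,"wy":0,"wz":0,"jaw":1},{"x":-0.04,"y":0,"z":0,"wx":0,"wy":0,"wz":0,"jaw":1}]'; done
```

```text
clock: 21.3
ee_pos: [0.5331, -0.3008, 0.0475]
ee_rot: [-3.141, -0.002, 1.652]
contact_force: [-0.7, 8.1, 10.2]
finger_gap: 0.0113
grip_force: 40.7
clock: 21.55
ee_pos: [0.5336, -0.3057, 0.0475]
ee_rot: [-3.142, -0.002, 1.652]
contact_force: [-1.0, 8.1, 10.3]
finger_gap: 0.0119
grip_force: 40.6
```

Not at the stop yet; small steps with force readings.

```bash
python3 -m creep '[{"x":-0.06,"y":0,"z":0,"wx":0,"wy":0,"wz":0,"jaw":1},{"x":-0.03,"y":0,"z":0,"wx":0,"wy":0,"wz":0,"jaw":1}]'; python3 -m creep '[{"x":-0.04,"y":0,"z":0,"wx":0,"wy":0,"wz":0,"jaw":1},{"x":-0.04,"y":0,"z":0,"wx":0,"wy":0,"wz":0,"jaw":1}]'
```

```text
clock: 21.8
ee_pos: [0.5339, -0.3096, 0.0475]
ee_rot: [-3.141, -0.003, 1.652]
contact_force: [-1.4, 13.7, 13.7]
finger_gap: 0.0113
grip_force: 41.2
clock: 22.05
ee_pos: [0.5338, -0.3098, 0.0474]
ee_rot: [-3.14, -0.01, 1.652]
contact_force: [-3.0, 26.7, 22.5]
finger_gap: 0.0116
grip_force: 42.4
```

Home: the force rose to 27 N with no more travel. Releasing, lifting and moving above the lever knob.

```bash
python3 -m creep '[{"x":0.06,"y":0,"z":0,"wx":0,"wy":0,"wz":0,"jaw":1},{"x":0,"y":0,"z":0,"wx":0,"wy":0,"wz":0,"jaw":-0.5},{"x":0,"y":0,"z":0,"wx":0,"wy":0,"wz":0,"jaw":-0.5},{"x":0,"y":0,"z":0,"wx":0,"wy":0,"wz":0,"jaw":-0.5},{"x":0,"y":0,"z":-0.8,"wx":0,"wy":0,"wz":0,"jaw":-0.5},{"x":0,"y":0,"z":-1,"wx":0,"wy":0,"wz":0,"jaw":-0.5},{"x":0,"y":0,"z":-0.9,"wx":0,"wy":0,"wz":1,"jaw":-0.5},{"x":0,"y":0,"z":-0.3,"wx":0,"wy":0,"wz":1,"jaw":-0.5},{"x":0,"y":0,"z":0,"wx":0,"wy":0,"wz":1,"jaw":-0.5}]'
python3 -m creep '[{"x":0.8,"y":0.12,"z":0,"wx":0,"wy":0,"wz":0,"jaw":-0.5},{"x":0.9,"y":0.14,"z":0,"wx":0,"wy":0,"wz":0,"jaw":-0.5},{"x":0.9,"y":0.14,"z":0,"wx":0,"wy":0,"wz":0,"jaw":-0.5},{"x":0.58,"y":0.1,"z":0,"wx":0,"wy":0,"wz":0,"jaw":-0.5},{"x":0,"y":0,"z":0,"wx":0,"wy":0,"wz":0,"jaw":-0.5},{"x":0,"y":0,"z":0,"wx":0,"wy":0,"wz":0,"jaw":-0.5}]'
python3 - <<'E'
from h import *
look('w7',['lever_knob','lever_pivot','tail_fin','beaker_rear','beaker_front'])
E
```

```text
clock: 23.18
ee_pos: [0.5346, -0.3138, 0.1991]
ee_rot: [3.138, 0.001, 1.121]
contact_force: [0.0, -0.7, -0.4]
finger_gap: 0.0638
grip_force: 0.0
clock: 23.92
ee_pos: [0.6243, -0.1804, 0.1965]
ee_rot: [-3.141, 0.001, 1.127]
contact_force: [0.3, -0.3, 0.2]
finger_gap: 0.0638
grip_force: 0.0
[ 0.6243 -0.1804  0.1965] [-3.1412  0.0005  1.1269] [-0.4634  0.3739  1.4381 -0.0006  1.33   -0.0193] 23.925
lever_knob [(0.94, array([300., 227.]), array([ 0.6168, -0.1769])), (0.42, array([137., 361.]), array([ 0.4621, -0.2163]))]
lever_pivot [(0.96, array([310., 334.]), array([ 0.5894, -0.2494]))]
tail_fin [(0.6, array([276., 427.]), array([ 0.5322, -0.3077]))]
beaker_rear [(0.93, array([307., 424.]), array([ 0.5356, -0.3535]))]
beaker_front []
```

View pics/w7.png

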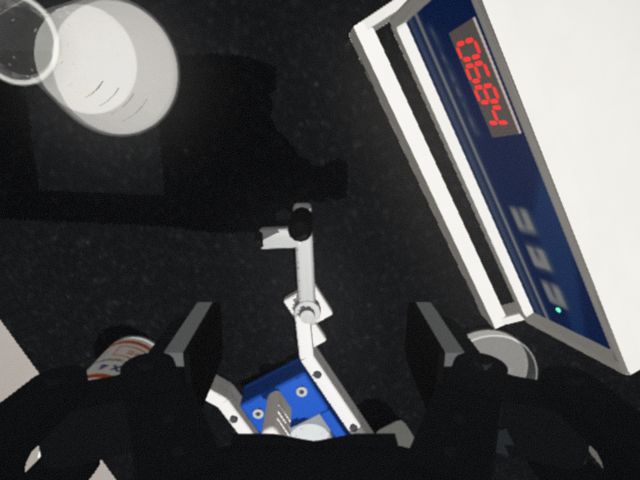

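w7 shows the knob at (301,222), the pivot cap at (307,312), and the carrier in the lane at (290,395). Descending on the knob.

```bash
python3 -m creep '[{"x":0,"y":-0.14,"z":0.7,"wx":0,"wy":0,"wz":0,"jaw":-0.5},{"x":0,"y":0,"z":0.8,"wx":0,"wy":0,"wz":0,"jaw":-0.5},{"x":0,"y":0,"z":0.8,"wx":0,"wy":0,"wz":0,"jaw":-0.5},{"x":0,"y":0,"z":0.7,"wx":0,"wy":0,"wz":0,"jaw":-0.5},{"x":0,"y":0,"z":0,"wx":0,"wy":0,"wz":0,"jaw":0},{"x":0,"y":0,"z":0,"wx":0,"wy":0,"wz":0,"jaw":1},{"x":0,"y":0,"z":0,"wx":0,"wy":0,"wz":0,"jaw":1},{"x":0,"y":0,"z":0,"wx":0,"wy":0,"wz":0,"jaw":1},{"x":0,"y":0,"z":0,"wx":0,"wy":0,"wz":0,"jaw":1}]' 20
```

```text
clock: 25.35
ee_pos: [0.6185, -0.1769, 0.0491]
ee_rot: [3.141, 0.0, 1.127]
contact_force: [-5.9, 1.7, 3.8]
finger_gap: 0.015
grip_force: 21.3
```

```bash
cat > arc.py <<'E'
from h import *
s=r.get_state();p=np.array(s["ee_pos"][:2])-[.590,-.250];print("r",np.hypot(*p),"alpha",np.degrees(np.arctan2(p[1],p[0])),"yaw",np.degrees(s["ee_rot"][2]))
E
python3 -m creep '[{"x":-0.02,"y":-0.1,"z":0,"wx":0,"wy":0,"wz":-0.35,"jaw":1},{"x":-0.03,"y":-0.19,"z":0,"wx":0,"wy":0,"wz":-0.7,"jaw":1},{"x":-0.03,"y":-0.19,"z":0,"wx":0,"wy":0,"wz":-0.7,"jaw":1},{"x":-0.03,"y":-0.19,"z":0,"wx":0,"wy":0,"wz":-0.7,"jaw":1},{"x":0,"y":0,"z":0,"wx":0,"wy":0,"wz":0,"jaw":1}]'; python3 arc.py
```

```text
clock: 25.98
ee_pos: [0.5857, -0.1703, 0.0492]
ee_rot: [3.139, -0.003, 1.556]
contact_force: [0.8, 10.6, 4.8]
finger_gap: 0.0149
grip_force: 21.3
r 0.07982609510697085 alpha 93.07130566432829 yaw 89.17639962319043
```

```bash
python3 -m creep '[{"x":0.02,"y":-0.1,"z":0,"wx":0,"wy":0,"wz":-0.35,"jaw":1},{"x":-0.02,"y":-0.195,"z":0,"wx":0,"wy":0,"wz":-0.7,"jaw":1},{"x":-0.02,"y":-0.195,"z":0,"wx":0,"wy":0,"wz":-0.7,"jaw":1},{"x":-0.02,"y":-0.195,"z":0,"wx":0,"wy":0,"wz":-0.7,"jaw":1},{"x":-0.02,"y":-0.195,"z":0,"wx":0,"wy":0,"wz":-0.7,"jaw":1},{"x":-0.02,"y":-0.1,"z":0,"wx":0,"wy":0,"wz":-0.35,"jaw":1}]'; python3 arc.py
```

```text
clock: 26.72
ee_pos: [0.54, -0.1867, 0.0491]
ee_rot: [3.14, 0.001, 2.169]
contact_force: [-2.3, 6.7, 5.7]
finger_gap: 0.0151
grip_force: 21.5
r 0.08066127331470155 alpha 128.31262911582624 yaw 124.25067550084877
```

```bash
python3 -m creep '[{"x":0,"y":-0.1,"z":0,"wx":0,"wy":0,"wz":-0.35,"jaw":1},{"x":-0.02,"y":-0.195,"z":0,"wx":0,"wy":0,"wz":-0.7,"jaw":1},{"x":-0.02,"y":-0.195,"z":0,"wx":0,"wy":0,"wz":-0.7,"jaw":1},{"x":-0.02,"y":-0.195,"z":0,"wx":0,"wy":0,"wz":-0.7,"jaw":1},{"x":-0.02,"y":-0.195,"z":0,"wx":0,"wy":0,"wz":-0.7,"jaw":1},{"x":-0.02,"y":-0.195,"z":0,"wx":0,"wy":0,"wz":-0.7,"jaw":1},{"x":-0.01,"y":-0.1,"z":0,"wx":0,"wy":0,"wz":-0.35,"jaw":1}]'; python3 arc.py
```

```text
clock: 27.6
ee_pos: [0.5111, -0.2372, 0.0492]
ee_rot: [-3.14, 0.007, 2.901]
contact_force: [8.1, 2.3, -5.5]
finger_gap: 0.0153
grip_force: 20.9
r 0.07996122178198346 alpha 170.79716512742962 yaw 166.20233009819103
```

```bash
python3 -m creep '[{"x":-0.04,"y":-0.1,"z":0,"wx":0,"wy":0,"wz":-0.4,"jaw":1},{"x":-0.03,"y":-0.11,"z":0,"wx":0,"wy":0,"wz":-0.4,"jaw":1},{"x":-0.03,"y":-0.11,"z":0,"wx":0,"wy":0,"wz":-0.4,"jaw":1}]'; python3 arc.py;  python3 -m creep '[{"x":-0.01,"y":-0.05,"z":0,"wx":0,"wy":0,"wz":-0.2,"jaw":1},{"x":-0.01,"y":-0.05,"z":0,"wx":0,"wy":0,"wz":-0.2,"jaw":1}]'; python3 arc.py
```

```text
clock: 27.98
ee_pos: [0.5109, -0.2531, 0.0491]
ee_rot: [-3.14, 0.001, 3.111]
contact_force: [-4.3, 2.2, 5.3]
finger_gap: 0.0153
grip_force: 21.8
r 0.07917577748103961 alpha -177.77380634999994 yaw 178.24203009470554
clock: 28.22
ee_pos: [0.5112, -0.2565, 0.0489]
ee_rot: [3.14, -0.0, -3.104]
contact_force: [-5.4, 13.9, 11.9]
finger_gap: 0.0151
grip_force: 22.5
r 0.07906605004873458 alpha -175.26953119417206 yaw -177.87027293343058
```

```bash
python3 -m creep '[{"x":0,"y":-0.05,"z":0,"wx":0,"wy":0,"wz":0,"jaw":1},{"x":0,"y":-0.03,"z":0,"wx":0,"wy":0,"wz":0,"jaw":1}]'; python3 arc.py
python3 - <<'E'
from h import *
look('w8',['lever_knob','lever_pivot','tail_fin','beaker_rear'])
E
```

```text
clock: 28.48
ee_pos: [0.5112, -0.2568, 0.0488]
ee_rot: [3.133, -0.001, -3.105]
contact_force: [-4.1, 23.8, 16.9]
finger_gap: 0.0151
grip_force: 23.8
r 0.07908949275174953 alpha -175.10388418550272 yaw -177.92785028150888
[ 0.5112 -0.2568  0.0488] [ 3.1334 -0.0014 -3.1054] [-0.6759  0.4063  1.7309  0.0062  1.0108 -2.2862] 28.475
lever_knob [(0.98, array([315., 321.]), array([ 0.5101, -0.2573]))]
lever_pivot []
tail_fin []
beaker_rear [(0.7, array([102., 328.]), array([ 0.5398, -0.357 ]))]
```

Hard stop at about 185°, which is about 2.1 rad. Relieving, opening slightly, lifting, and checking.

```bash
python3 -m creep '[{"x":0,"y":0.08,"z":0,"wx":0,"wy":0,"wz":0,"jaw":1},{"x":0,"y":0,"z":0,"wx":0,"wy":0,"wz":0,"jaw":0.35},{"x":0,"y":0,"z":0,"wx":0,"wy":0,"wz":0,"jaw":0.35},{"x":0,"y":0,"z":0,"wx":0,"wy":0,"wz":0,"jaw":0.35},{"x":0,"y":0,"z":-0.4,"wx":0,"wy":0,"wz":0,"jaw":0.35},{"x":0,"y":0,"z":-1,"wx":0,"wy":0,"wz":0,"jaw":0.35},{"x":0,"y":0,"z":-1,"wx":0,"wy":0,"wz":0,"jaw":0.35},{"x":0,"y":0,"z":-1,"wx":0,"wy":0,"wz":0,"jaw":0.35},{"x":0,"y":0,"z":-1,"wx":0,"wy":0,"wz":0,"jaw":0.35},{"x":0,"y":0,"z":0,"wx":0,"wy":0,"wz":0,"jaw":0.35}]'
python3 - <<'E'
from h import *
look('w9',['lever_knob','lever_pivot','tail_fin','tongue_fin','beaker_rear','beaker_front','buffer_bottle'])
E
```

```text
clock: 29.98
ee_pos: [0.5135, -0.2593, 0.2739]
ee_rot: [-3.134, 0.009, -3.105]
contact_force: [-0.4, -1.0, -0.6]
finger_gap: 0.0282
grip_force: 0.0
[ 0.5135 -0.2593  0.2739] [-3.1341  0.0086 -3.1053] [-0.6738  0.1404  1.5665 -0.      1.4232 -2.2808] 29.975
lever_knob [(0.8, array([320., 204.]), array([ 0.5059, -0.2542]))]
lever_pivot [(0.9, array([328., 288.]), array([ 0.5774, -0.2431]))]
tail_fin [(0.58, array([263., 230.]), array([ 0.5267, -0.2997]))]
tongue_fin []
beaker_rear [(0.59, array([218., 219.]), array([ 0.5299, -0.3482]))]
beaker_front [(0.87, array([160., 216.]), array([ 0.5297, -0.4041]))]
buffer_bottle [(0.58, array([350., 105.]), array([ 0.4221, -0.2281]))]
```

View pics/w9.png

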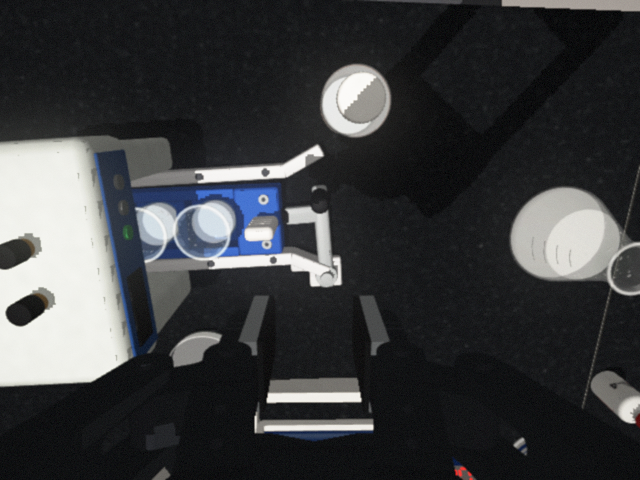

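w9 shows the lever square across behind the carrier (pivot at (327,275), knob at (319,200)). Its bumper sits against the tail, both beakers are upright at (203,230) and (145,230), and the gripper is clear.

```bash
python3 -c "
from workcell import r
print(r.close_job())"
```

```text
the job is handed in; nothing more can be done
None
```

I handed the job in at about 30 s of the 67 s allowed; no verdict came back. The last picture shows the carrier home under the bridge, the lever square across behind it and both beakers upright. The carrier was never lifted, and I saw no contact with the flask or bottles.

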